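# Hold the round flask down at beam height in a sprung ring cradle

## Robot

A 6-joint arm with a two-finger parallel gripper is mounted at the origin on a cart in front of the work surface, level with it; the furniture and walls round the work are solid. World frame = base frame: x ahead of the robot, y to its left, z up, the work surface at z = 0. Lengths are in m, angles in rad, forces in N, time in s.
With the tool pointing down it reaches from about 0.25 to 0.725 m from the base axis. Payload 4 kg.
Tool frame: the origin (TCP) lies between the finger pads; the fingertips stand 17 mm ahead of it and the grasp point (between the pads) lies 2 mm behind it; z points along the fingers, x is the direction in which the jaws open and shut, and the axes are right-handed (so a half turn about z gives the same grasp; the last joint's range is limited). The gripper opens to 85 mm and grips with 20 to 120 N. Pads are 22 mm wide; open, the fingers measure 114 mm over their backs; the gripper's body (76 mm by 85 mm) begins 54 mm behind the grasp point. The pads swing forward as they close: fully open they stand 13 mm farther back than shut.
Start: joints at [0, 0.241, 0.005, 1.335, 0, 1.571], TCP at [0.5, -0, 0.248] pointing down, gripper open.
Joint ranges: [-2.72, 2.72], [-1.05, 1.87], [-1.09, 1.28], [-1.99, 2.15], [-1.42, 1.44], [-3.14, 3.14]. Speed limits (rad/s): [2.79, 2.79, 3.14, 3.14, 3.14, 3.14].

## Interface

Orientations are given as a unit quaternion [x, y, z, w].
In Python, from workcell import telemetry, cams, workorder gives the robot as it stands. The module is installed in compiled form; this text tells all that it offers.
- The arm moves only by the tool apply_moves, never from a script. Its argument "moves" is a list that holds one entry, the list of rows, each a list of 4 numbers: the shift along the tool's x, y, z in mm, then the turn about the tool's z in degrees. A call has exactly 10 rows; each row shifts and turns the pose as measured when the row begins, along the tool's axes as they then stand; what a row does not reach is not made up. A row lasts 1/10 s, in which the tool goes at most 50 mm and 8.59 degrees, less where a joint would pass 70% of its speed; a pose out of reach is approached as far as the arm can. A call with a gripper value outside its range is refused whole. "hand" is the gripper's target within -1 to 1 (fully open at 1, half-way at 0, shut at -1), set as the call begins (left out, the last holds). The fingers move at their own pace and stop on an object; the grip force is fixed at half the most. Time passes only in rows, so rows that do not move let the fingers close, or fill a call up. It gives the time, the measured TCP pose, the force and the opening at its end, in the units of the state.
- telemetry.get_obs(): the state, without advancing time (a new reading comes with each control period).
- cams.camera(name): name is "scene" or "side" or "wrist"; returns a dict with "color" (384x512x3 uint8, red, green, blue), "fovy" (degrees; the focal length in pixels is half the picture's height over the tangent of half this angle, whatever the lens; pixels are square), "cx", "cy" (the principal point, pixels), "k1" (the pictures are not rectified: a ray, as slopes to the right and down, at radius r is drawn at 1 + k1 r^2 times it, then the intrinsics apply), "camera_from_world" (4x4, takes a point from world to camera coordinates). Camera axes: x right, y down, z forward; pixel columns grow to the right and rows downward; lengths in m; the calibration is good to about 2 mm. A picture is of the moment at which its call begins. There is no depth.
- workorder.job_done(): hands the job in, once; it reports no verdict.
The state is a dict: "clock": time; "joint_pos": joint angles; "joint_vel": joint speeds; "tau": joint torques, N m; "eef_pos": TCP position; "tool_rot": TCP orientation; "ft_force": force on the tool from outside, world axes, zero at the start; "ft_torque": the same for the moment, N m; "grip_width": finger opening in m.
Only numpy, scipy, OpenCV 4.12 (cv2) and the standard library are available. Lean on these libraries where they do the work, as an engineer would, in place of code of your own. Each camera call takes 0.05 s, during which the arm holds its last target. There are 200 camera calls.

## Task

Pick up the round-bodied flask (not the conical one), keep it upright and set its round belly in the sprung ring cradle. Then press the flask straight down until the top of the ring is level with the rim of the housing round it, and finish while still holding the flask pressed down there, gripper on the flask only. Leave everything else standing where it is.

Things in the scene. Friction and masses are not known exactly. Their poses are not given: they have to be found in the camera images.
- round_flask: Loose upright glass flask with a ball-shaped body, 0.12 to 0.2 kg. Origin: centre of its flat foot (32 mm wide); z up the neck; yaw does not matter. Ball 60 mm diameter, centre at z = 25.4 mm. Neck 25 mm diameter, to grip from z = 54 to 103 mm; lip 31 mm to 109, dark stopper to 119 mm. Seated in the ring its origin is 5 mm below the ring's upper face.
- conical_flask: Bystander with the same neck, lip, stopper and height (119 mm) but a conical body 66 mm wide at the foot; loose. Origin: centre of its foot. It stands 80 to 200 mm from the round flask; the two may have changed places.
- cradle: Sprung ring cradle, fixed to the table. Aluminium housing: foot disc 116 mm diameter, 8 mm thick, with an upright tube 88 mm outer, 76 mm inner diameter, open at the top at 50 mm height. Origin: centre of its underside, on the table; z up.
- housing_rim (a point): Centre of the housing's open top, in the plane of its rim, 50 mm above the table. Fixed to the housing.
- ring_top (a point): Centre of the upper face of the dark steel ring that floats on a spring in the housing; it moves with the ring. Ring: 72 mm outer, 44 mm inner diameter, 8 mm thick; open through the middle. Unloaded, this point is 70 mm above the table, 20 mm above the housing rim.
- seat_ring (a joint): How far the ring is pressed down, m: 0 unloaded (upper stop), 0.020 level with the housing rim, 0.028 lower stop. Spring, 450 N/m: starts to move at about 4 N, takes about 13 N (flask's weight included) at 0.020, springs back when let go.
- lens_cleaner: Bystander: upright spray bottle, 35 mm diameter, 120 mm tall, loose. Origin: centre of its underside.
- immersion_oil: Bystander: small amber dropper bottle, 30 mm diameter, 86 mm tall, loose. Origin: centre of its underside.
- objective_60x: Bystander: objective lens standing upright, 34 mm diameter, 60 mm tall, loose. Origin: centre of its underside.
- filter_cube: Bystander: black filter cube, 40x38x41 mm, loose. Origin: centre of its underside.
- glass_dish_0: Bystander: flat lidded glass dish, 38 mm diameter, 11 mm high, loose. Origin: centre of its underside.

How it is judged:
By the outcome, as a careful person would: the job done as asked, in the order asked, and still so for the second after the job is handed in, while the arm keeps its last pose, push and grip.
It also fails if it takes over 38 s, if anything falls off the work surface, if the arm or the gripper's body presses on something with over 40 N, if the wrist force passes 120 N, or if a joint passes its speed limit or range.

## Working session

There is one attempt and no reset: what is moved stays moved. The work goes in short steps, Python scripts to look and compute and a tool call to move; the robot and the scene stay as the last step left them, time stands still between calls to the robot, and variables do not carry over. Pictures are saved under pics/ and viewed, about 8 in all and at most 12, crops included, and the job is handed in when it is done.

Besides the shell and the picture viewer there is one more tool, called after "Emit:" by a JSON object that holds its "name" and its "arguments", one argument or row to a line. apply_moves: Moves the arm, as the interface text tells. Its arguments: {"type":"object","properties":{"moves":{"type":"array"},"hand":{"type":"number"}},"required":["moves"]}

```bash
mkdir -p pics
cat > h.py <<'E'
import numpy as np, cv2
from workcell import telemetry, cams, workorder
def cam(n):
    c=cams.camera(n); H,W=c["color"].shape[:2]
    f=H/2/np.tan(np.radians(c["fovy"])/2)
    c["K"]=np.array([[f,0,c["cx"]],[0,f,c["cy"]],[0,0,1]]);c["D"]=np.array([c["k1"],0,0,0.]);c["T"]=np.array(c["camera_from_world"]);return c
def save(c,n,crop=None,s=1):
    im=c["color"][...,::-1]
    if crop: a,b,d,e=crop; im=im[b:e,a:d]
    cv2.imwrite("pics/"+n,cv2.resize(im,None,fx=s,fy=s,interpolation=cv2.INTER_CUBIC))
def proj(c,P):
    T=c["T"];return cv2.projectPoints(np.atleast_2d(np.array(P,float)),cv2.Rodrigues(T[:3,:3])[0],T[:3,3],c["K"],c["D"])[0][:,0]
def ray(c,uv):
    p=cv2.undistortPoints(np.array([[uv]],float),c["K"],c["D"])[0,0]
    R=c["T"][:3,:3];d=R.T@np.array([p[0],p[1],1]);o=-R.T@c["T"][:3,3];return o,d
def onz(c,uv,z):
    o,d=ray(c,uv);return o+d*(z-o[2])/d[2]
E
python3 - <<'E'
from h import *
for n in("scene","side"):
    c=cam(n);save(c,n+"0.png",s=1.5);print(n,c["fovy"],c["k1"],ray(c,(256,192)))
print(telemetry.get_obs())
E
```

```text
scene 51.647212770429235 -0.11106906569630896 (array([-0.1758234 ,  0.62667   ,  1.07779186]), array([ 0.49576138, -0.4153761 , -0.76268232]))
side 45.24217655200664 -0.012485699775918862 (array([0.39700896, 1.02746785, 0.70859043]), array([ 0.10115896, -0.82660954, -0.55365948]))
{'clock': 0.1, 'joint_pos': array([-4.97163396e-05,  2.41374352e-01,  3.85362288e-03,  1.33520588e+00,
        1.08255173e-05,  1.57081719e+00]), 'joint_vel': array([-4.68619099e-04, -3.73792918e-04,  2.68029560e-03, -1.07581911e-03,
        1.86793800e-04,  4.40392039e-05]), 'tau': array([-3.57412864e-04, -3.73140085e+01,  2.53010201e+01,  1.07858295e-02,
        2.43542411e-05, -2.54672034e-05]), 'eef_pos': array([ 4.99461709e-01, -2.17298973e-05,  2.47481583e-01]), 'tool_rot': array([ 9.99999534e-01, -3.52969998e-05, -9.65140218e-04, -5.42667785e-06]), 'ft_force': array([-0.56666039, -0.04809578, -0.1120683 ]), 'ft_torque': array([-0.01529982,  0.02036428,  0.04400359]), 'grip_width': 0.08506061919745607}
```

View pics/scene0.png

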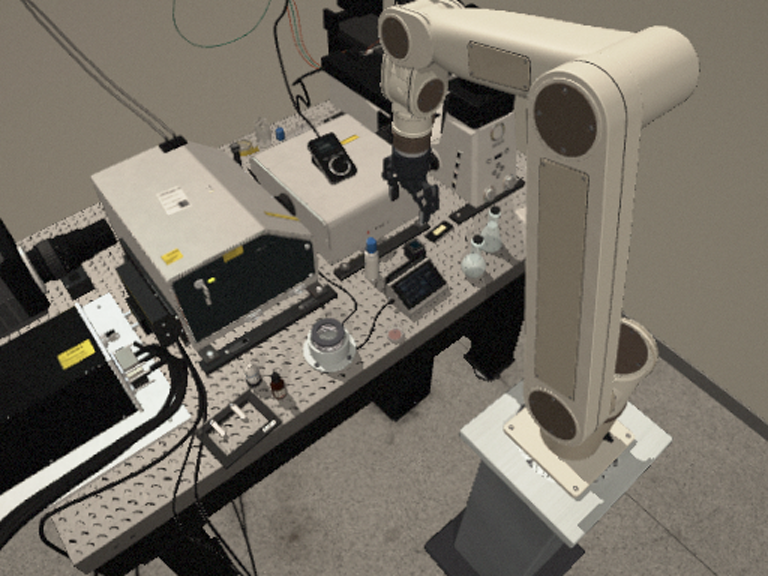

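View pics/side0.png

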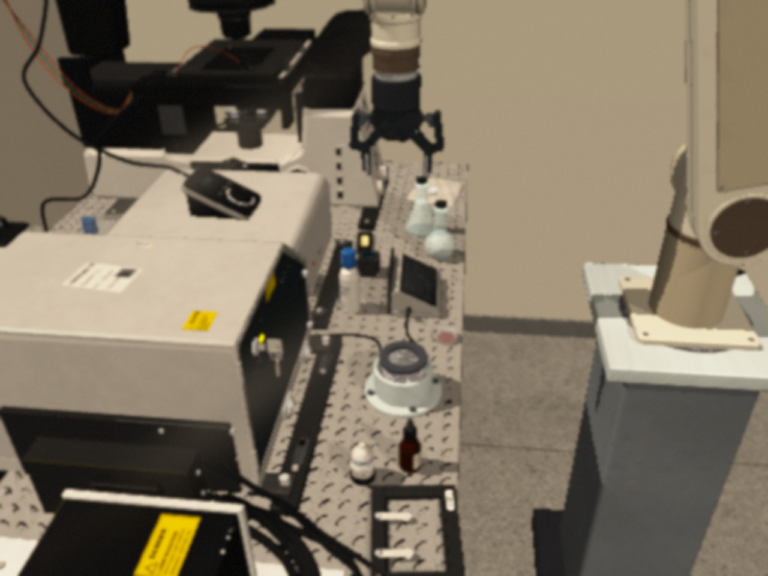

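The scene picture shows the round flask with its ball at about (473,265)/1.5 and the conical one behind it, stopper at (495,210)/1.5. The cradle ring is at (329,332)/1.5. In the side picture the ball is at (439,244)/1.5 and the ring at (403,358)/1.5. I'll make enlarged crops next.

Run:
```python
from h import *
A=cam("scene");B=cam("side")
def tri(a,b):
    o1,d1=ray(A,np.array(a)/1.5);o2,d2=ray(B,np.array(b)/1.5)
    M=np.c_[d1,-d2];t=np.linalg.lstsq(M,o2-o1,rcond=None)[0]
    p,q=o1+t[0]*d1,o2+t[1]*d2;return ((p+q)/2).round(4),np.linalg.norm(p-q).round(4)
for n,a,b in[("rstop",(478,238),(441,205)),("rball",(473,265),(439,244)),("cstop",(495,210),(421,181)),("ring",(329,325),(403,357)),("spray",(371,242),(347,255)),("pad",(418,290),(420,277)),("dish",(395,336),(447,338))]:print(n,*tri(a,b))
ims=[]
for c,boxes in((A,[(290,130,360,200),(190,195,260,265)]),(B,[(250,110,320,180),(230,215,300,285)])):
    ims.append(np.hstack([cv2.resize(c["color"][y0:y1,x0:x1,::-1],(400,300) if 0 else (300,300),interpolation=cv2.INTER_CUBIC) for x0,y0,x1,y1 in boxes]))
cv2.imwrite("pics/crops.png",np.vstack(ims))
```

```text
rstop [ 0.4311 -0.1639  0.1091] 0.0033
rball [ 0.4309 -0.1611  0.0226] 0.0016
cstop [ 0.4751 -0.2675  0.1082] 0.0003
ring [0.4718 0.2343 0.0625] 0.0132
spray [0.5812 0.0324 0.106 ] 0.0002
pad [ 4.531e-01 -3.000e-04  4.050e-02] 0.0158
dish [ 0.4043  0.1076 -0.003 ] 0.0027
```

View pics/crops.png

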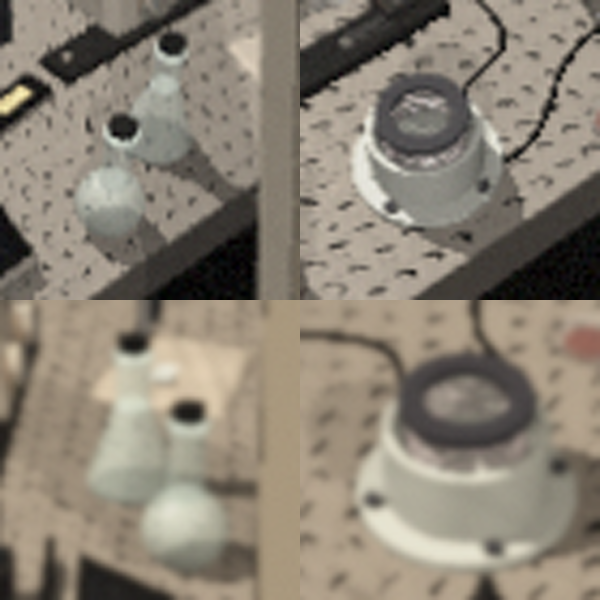

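The crops show the scene-view stopper top at about (318.9,159.2), the ball at (316.1,176.7) and the ring top at (218,220.7). In the side view the stopper is at (293.9,135.9), the ball at (292.9,162.7) and the ring at (269,237.4).

Run:
```python
from h import *
A=cam("scene");B=cam("side")
for n,a,b,z in[("stop",(318.9,159.2),(293.9,135.9),.119),("ball",(316.1,176.7),(292.9,162.7),.0254),("ring",(218,220.7),(269,237.4),.07),("cstop",(330.2,140.3),(281,120),.119)]:
    print(n,onz(A,a,z).round(4),onz(B,b,z).round(4))
# overlay model outlines
t=np.linspace(0,2*np.pi,60)
def circ(x,y,z,r):return np.c_[x+r*np.cos(t),y+r*np.sin(t),0*t+z]
for c,n,boxes in((A,"a",[(290,130,360,200),(190,195,260,265)]),(B,"b",[(250,110,320,180),(230,215,300,285)])):
    out=[]
    for k,(x0,y0,x1,y1) in enumerate(boxes):
        im=cv2.resize(c["color"][y0:y1,x0:x1,::-1],(300,300),interpolation=cv2.INTER_CUBIC)
        s=300/70
        o=-c["T"][:3,:3].T@c["T"][:3,3]
        cs=[]
        if k==0:
            x,y=.4315,-.163
            cs=[circ(x,y,.109,.0155),circ(x,y,0.119,.011)]
            C=np.array([x,y,.0254]);v=o-C;v/=np.linalg.norm(v);u=np.cross(v,[0,0,1]);u/=np.linalg.norm(u);w=np.cross(u,v)
            cs.append(C+.03*(np.outer(np.cos(t),u)+np.outer(np.sin(t),w)))
        else:
            x,y=.466,.230
            cs=[circ(x,y,.07,.036),circ(x,y,.008,.058),circ(x,y,.05,.044)]
        for P in cs:
            p=((proj(c,P)-[x0,y0]+.5)*s).astype(int);cv2.polylines(im,[p.reshape(-1,1,2)],True,(0,0,255),1)
        out.append(im)
    np.save(n+".npy",np.hstack(out))
cv2.imwrite("pics/ov.png",np.vstack([np.load("a.npy"),np.load("b.npy")]))
```

```text
stop [ 0.4244 -0.156   0.119 ] [ 0.4299 -0.1462  0.119 ]
ball [ 0.4265 -0.1604  0.0254] [ 0.4306 -0.1573  0.0254]
ring [0.4638 0.2454 0.07  ] [0.4656 0.2491 0.07  ]
cstop [ 0.4661 -0.2567  0.119 ] [ 0.4731 -0.2492  0.119 ]
```

View pics/ov.png

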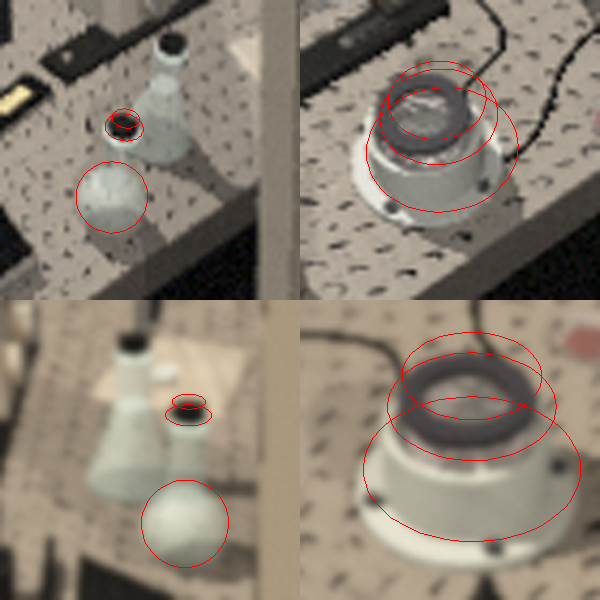

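Emit:
{"name": "apply_moves", "arguments": {
  "moves": [
    [[-8.5,20,0,0],[-8.5,20,0,0],[-8.5,20,0,0],[-8.5,20,0,0],[-8.5,20,0,0],[-8.5,20,0,0],[-8.5,20,0,0],[-8.5,20,0,0],[0,0,0,0],[0,0,0,0]]
  ],
  "hand": 1
}}

```text
clock: 1.3
eef_pos: [0.4295, -0.165, 0.2472]
tool_rot: [1.0, 0.001, -0.001, -0.0]
ft_force: [-0.0, -0.3, 0.1]
grip_width: 0.0852
```

```bash
cat > ov.py <<'E'
from h import *
t=np.linspace(0,2*np.pi,60)
def circ(x,y,z,r):return np.c_[x+r*np.cos(t),y+r*np.sin(t),0*t+z]
def ball(c,C,r=.03):
    o=-c["T"][:3,:3].T@c["T"][:3,3];v=o-C;v/=np.linalg.norm(v);u=np.cross(v,[0,0.01,1]);u/=np.linalg.norm(u);w=np.cross(u,v)
    return C+r*(np.outer(np.cos(t),u)+np.outer(np.sin(t),w))
def draw(c,cs,name,box=(0,0,512,384),s=1.5):
    x0,y0,x1,y1=box
    im=cv2.resize(c["color"][y0:y1,x0:x1,::-1],None,fx=s,fy=s,interpolation=cv2.INTER_CUBIC)
    for P in cs:
        p=((proj(c,P)-[x0,y0]+.5)*s).astype(int);cv2.polylines(im,[p.reshape(-1,1,2)],True,(0,0,255),1)
    cv2.imwrite("pics/"+name,im)
E
python3 - <<'E'
from ov import *
c=cam("wrist");x,y=.431,-.162
draw(c,[circ(x,y,.119,.011),circ(x,y,.109,.0155),ball(c,np.array([x,y,.0254]))],"w1.png")
print(ray(c,(256,192)));o=telemetry.get_obs();print(o["eef_pos"],o["clock"],o["ft_force"])
E
```

```text
(array([ 0.42910503, -0.09003189,  0.372095  ]), array([ 0.01461519, -0.28722519, -0.95785946]))
[ 0.42957025 -0.16483853  0.24715117] 1.35 [-0.10708143  0.23925346 -0.59224837]
```

View pics/w1.png

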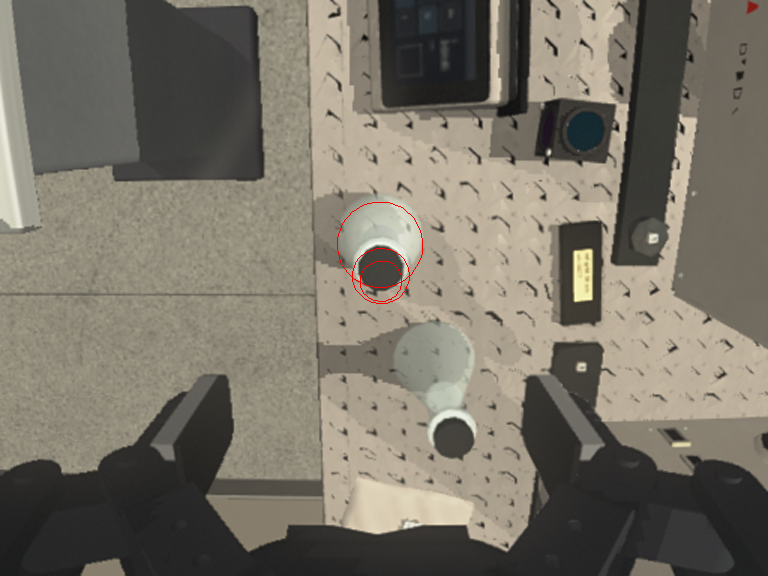

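The wrist view shows the round flask's stopper top at (381,268)/1.5 and its ball at (380,237)/1.5. The model overlay sits slightly low, so I'll correct y.

Run:
```python
from h import *
c=cam("wrist")
for uv,z in(((381,268),.119),((381,249),.109),((380,237),.0254),((454,437),.119)):
    print(onz(c,np.array(uv)/1.5,z))
print(proj(c,[[.4295,-.165,.2472],[.4295,-.165,.2302]])*1.5)
from scipy.optimize import least_squares
A=cam("scene");B=cam("side")
obs=[(c,(254,178.7),.119),(c,(253.3,158),.0254),(A,(318.9,159.2),.114),(B,(293.9,135.9),.114),(A,(316.1,176.7),.0254),(B,(292.9,162.7),.0254)]
f=lambda p:np.concatenate([proj(k,[[p[0],p[1],z]])[0]-uv for k,uv,z in obs])
r=least_squares(f,[.43,-.16],loss="soft_l1");print(r.x,r.fun.round(1))
```

```text
[ 0.43137417 -0.15496616  0.119     ]
[ 0.43140485 -0.14706304  0.109     ]
[ 0.43137781 -0.15667561  0.0254    ]
[ 0.47453138 -0.25638766  0.119     ]
[[377.49941892 415.6830454 ]
 [377.46163203 387.18687663]]
[ 0.43113854 -0.15589442] [-0.3  1.1 -0.2 -0.7 -1.6 -0.  -0.3  0.  -1.8 -0.1 -0.2  0.2]
```

Emit:
{"name": "apply_moves", "arguments": {
  "moves": [
    [[1.5,-9,0,0],[0,0,15,0],[0,0,22,0],[0,0,22,0],[0,0,22,0],[0,0,22,0],[0,0,22,0],[0,0,20,0],[0,0,12,0],[0,0,0,0]]
  ],
  "hand": 1
}}

```text
clock: 2.5
eef_pos: [0.4363, -0.1439, 0.086]
tool_rot: [1.0, 0.009, 0.002, -0.001]
ft_force: [0.3, -0.2, -0.0]
grip_width: 0.0854
```

Emit:
{"name": "apply_moves", "arguments": {
  "moves": [
    [[-2,4,1,0],[-1,4,1,0],[0,0,0,0],[0,0,0,0],[0,0,0,0],[0,0,0,0],[0,0,0,0],[0,0,0,0],[0,0,0,0],[0,0,0,0]]
  ]
}}

```text
clock: 3.5
eef_pos: [0.4361, -0.1523, 0.0874]
tool_rot: [1.0, 0.01, 0.005, -0.0]
ft_force: [-0.5, -0.8, 0.4]
grip_width: 0.0849
```

Emit:
{"name": "apply_moves", "arguments": {
  "moves": [
    [[-3,3,3,0],[-3,1,3,0],[-1,0,0,0],[0,0,0,0],[0,0,0,0],[0,0,0,0],[0,0,0,0],[0,0,0,0],[0,0,0,0],[0,0,0,0]]
  ]
}}

```text
clock: 4.5
eef_pos: [0.4285, -0.1567, 0.0805]
tool_rot: [1.0, 0.01, 0.005, -0.0]
ft_force: [-0.2, -0.6, -0.3]
grip_width: 0.0853
```

Run:
```python
from ov import *
c=cam("wrist");x,y=.431,-.156
draw(c,[circ(x,y,.119,.011),ball(c,np.array([x,y,.0254]))],"w2.png",s=1.2)
o=telemetry.get_obs();print(o["eef_pos"],o["clock"],o["tool_rot"],o["joint_pos"])
```

```text
[ 0.42845926 -0.15673409  0.08055227] 4.55 [ 9.99938356e-01  9.94091289e-03  4.92992584e-03 -3.96643986e-04] [-0.35335413  0.30079495 -0.39066069  0.87040619  0.00424523  1.19757876]
```

View pics/w2.png

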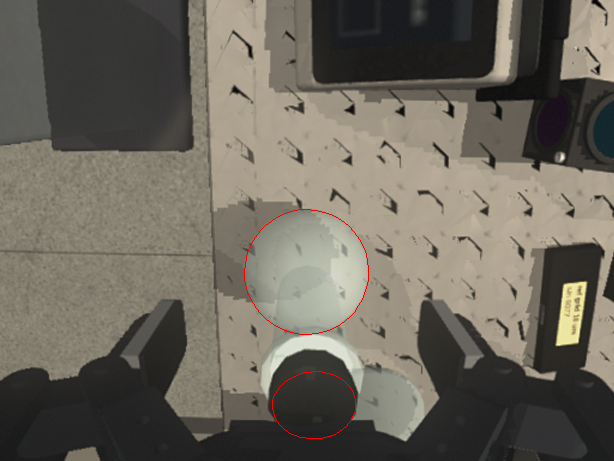

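The wrist view shows the ball outline matching the model at about (306,271)/1.2, with the neck and stopper near (313,385)/1.2 between the open pads. I'll nudge x and close the gripper.

Emit:
{"name": "apply_moves", "arguments": {
  "moves": [
    [[1.5,0,-1.5,0],[0,0,0,0],[0,0,0,0],[0,0,0,0],[0,0,0,0],[0,0,0,0],[0,0,0,0],[0,0,0,0],[0,0,0,0],[0,0,0,0]]
  ],
  "hand": -1
}}

```text
clock: 5.55
eef_pos: [0.4303, -0.1568, 0.0824]
tool_rot: [1.0, 0.01, 0.005, -0.0]
ft_force: [-0.4, 0.2, 0.9]
grip_width: 0.0248
```

Emit:
{"name": "apply_moves", "arguments": {
  "moves": [
    [[0,0,-6,0],[0,0,-12,0],[0,0,-15,0],[0,0,-15,0],[0,0,-15,0],[0,0,-15,0],[0,0,-12,0],[0,0,-6,0],[0,0,0,0],[0,0,0,0]]
  ]
}}

```text
clock: 6.55
eef_pos: [0.4257, -0.1555, 0.1809]
tool_rot: [1.0, 0.01, 0.001, -0.002]
ft_force: [-1.1, -0.3, -1.0]
grip_width: 0.0251
```

Emit:
{"name": "apply_moves", "arguments": {
  "moves": [
    [[1,-8,-2,0],[2,-18,-2,0],[3,-24,-2,0],[3,-28,-2,0],[3,-28,0,0],[3,-28,0,0],[3,-28,0,0],[3,-24,0,0],[1,-16,0,0],[0,-10,0,0]]
  ]
}}

```text
clock: 7.55
eef_pos: [0.4395, 0.0683, 0.1842]
tool_rot: [1.0, 0.008, -0.006, -0.004]
ft_force: [-0.3, 0.2, -1.6]
grip_width: 0.0252
```

Emit:
{"name": "apply_moves", "arguments": {
  "moves": [
    [[3,-12,0,0],[3,-18,0,0],[4,-22,0,0],[4,-22,0,0],[4,-18,0,0],[3,-12,0,0],[2,-6,0,0],[0,0,0,0],[0,0,0,0],[0,0,0,0]]
  ]
}}

```text
clock: 8.55
eef_pos: [0.4601, 0.1833, 0.182]
tool_rot: [1.0, 0.007, -0.009, -0.002]
ft_force: [0.8, -0.8, -1.7]
grip_width: 0.025
```

Run:
```python
from ov import *
c=cam("wrist");x,y=.464,.247
draw(c,[circ(x,y,.07,.036),circ(x,y,.07,.022),circ(x,y,.05,.044),circ(x,y,.008,.058)],"w3.png",s=1.5)
o=telemetry.get_obs();print(o["eef_pos"],o["clock"],o["tool_rot"],o["joint_pos"])
```

```text
[0.46005405 0.18317017 0.18200438] 8.6 [ 0.99993982  0.00652728 -0.008558   -0.00212525] [ 0.37306509  0.28149337 -0.11764176  1.18611761  0.01010206  1.93073324]
```

View pics/w3.png

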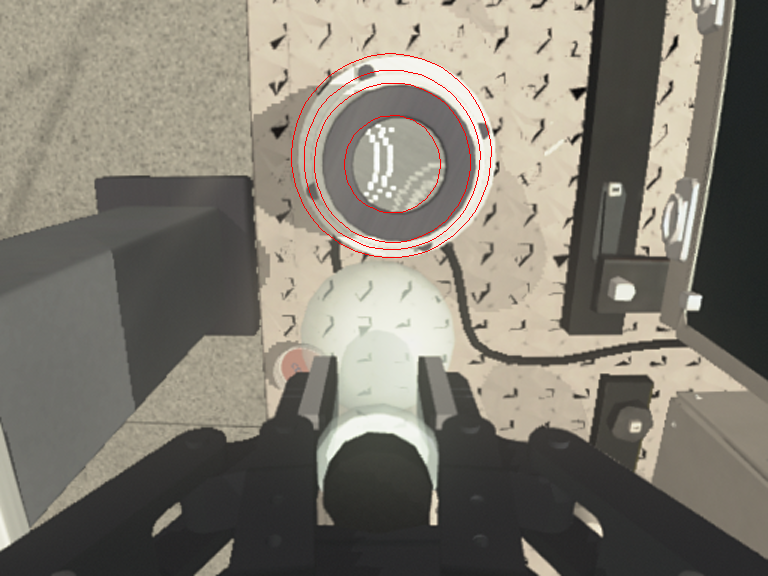

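The wrist view shows the ring's inner hole centred at (400,164)/1.5 and the ring's outer edge at (398.5,163)/1.5. The carried ball is at about (377,337)/1.5. I'll compute both positions.

Run:
```python
from ov import *
from scipy.optimize import least_squares
c=cam("wrist");o=telemetry.get_obs();p=o["eef_pos"]
from scipy.spatial.transform import Rotation as R
r=R.from_quat(o["tool_rot"]).as_matrix();print(p,r[:,2],r[:,0])
r0=R.from_quat([.99994,.00994,.00493,-.0004]).as_matrix()
L=r0.T@(np.array([.431,-.156,.0254])-np.array([.4303,-.1568,.0824]))
print("pred ball",p+r@L, "flask axis",r@r0.T@[0,0,1])
print("ring",[onz(c,np.array(u)/1.5,.07) for u in((400,164),(398.5,163))],"foot",onz(c,np.array((396.5,155))/1.5,.008))
E=[(301,337),(453,337),(377,260)]
f=lambda q:[min(np.linalg.norm(proj(c,ball(c,np.array(q)))*1.5-e,axis=1)) for e in E]
print(least_squares(f,p+r@L).x, onz(c,np.array((377,337))/1.5,.125))
```

```text
[0.46010344 0.18324699 0.18209215] [-0.01693708  0.00434575 -0.99984711] [ 0.99977165  0.01310523 -0.01687884]
pred ball [0.45928148 0.18424257 0.12509686] flask axis [ 0.02679218 -0.00351435  0.99963485]
ring [array([0.46780958, 0.24721627, 0.07      ]), array([0.46710831, 0.24765668, 0.07      ])] foot [0.46748065 0.24955527 0.008     ]
[0.45895271 0.18362909 0.12252969] [0.4589508  0.18385215 0.125     ]
```

Emit:
{"name": "apply_moves", "arguments": {
  "moves": [
    [[1,-7,0,0],[1,-9,0,0],[1,-9,0,0],[1,-9,0,0],[1,-8,0,0],[1,-6,0,0],[1,-4,0,0],[0,0,0,0],[0,0,0,0],[0,0,0,0]]
  ]
}}

```text
clock: 9.65
eef_pos: [0.467, 0.2401, 0.1822]
tool_rot: [1.0, 0.006, -0.008, -0.002]
ft_force: [-0.4, 0.6, -1.7]
grip_width: 0.0248
```

Emit:
{"name": "apply_moves", "arguments": {
  "moves": [
    [[1,-4,0,0],[0,-3,0,0],[0,0,0,0],[0,0,10,0],[0,0,12,0],[0,0,0,0],[0,0,0,0],[0,0,0,0],[0,0,0,0],[0,0,0,0]]
  ]
}}

```text
clock: 10.65
eef_pos: [0.4671, 0.2464, 0.1576]
tool_rot: [1.0, 0.006, -0.009, -0.002]
ft_force: [-0.2, 0.7, -1.1]
grip_width: 0.0249
```

Emit:
{"name": "apply_moves", "arguments": {
  "moves": [
    [[0.8,0,4,0],[0,0,4,0],[0,0,4,0],[0,0,3,0],[0,0,2,0],[0,0,0,0],[0,0,0,0],[0,0,0,0],[0,0,0,0],[0,0,0,0]]
  ]
}}

```text
clock: 11.65
eef_pos: [0.4689, 0.2468, 0.1431]
tool_rot: [1.0, 0.006, -0.007, -0.003]
ft_force: [-1.6, -0.6, 4.0]
grip_width: 0.025
```

Run:
```python
from ov import *
ims=[]
for n,b in(("scene",(185,150,265,270)),("side",(225,170,305,290)),):
    c=cam(n);x,y=.467,.2475
    draw(c,[circ(x,y,.05,.044),circ(x,y,.07,.036)],"t.png",b,5);ims.append(cv2.imread("pics/t.png"))
cv2.imwrite("pics/s1.png",np.hstack(ims))
fs=[telemetry.get_obs()["ft_force"]];o=telemetry.get_obs();print(o["eef_pos"],o["clock"],o["tool_rot"],o["ft_force"])
```

```text
[0.46887368 0.24679591 0.14303045] 11.75 [ 0.99995873  0.00549671 -0.00669705 -0.00273346] [-1.24865631 -2.25343072  4.19286899]
```

View pics/s1.png

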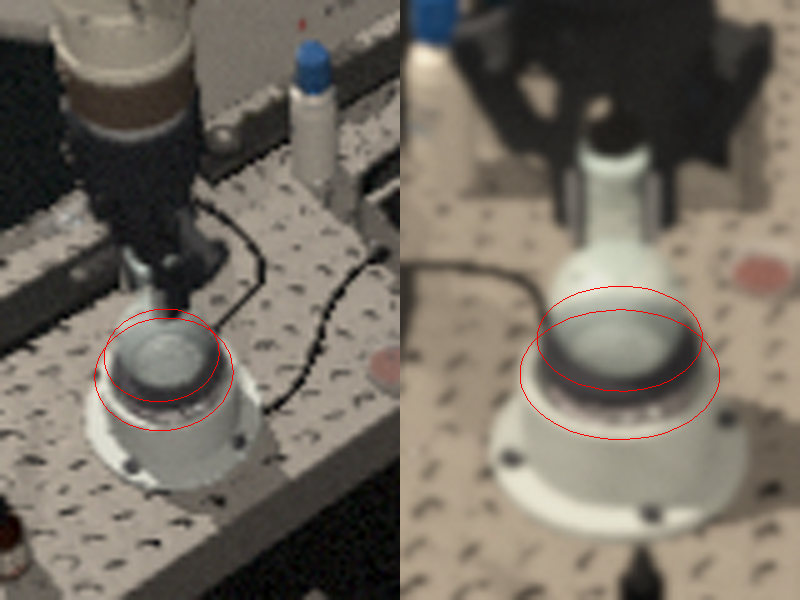

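The two views show the ball seated in the ring and centred, with the ring depressed a few mm and fz up by about 5.5 N. Pressing further now.

Emit:
{"name": "apply_moves", "arguments": {
  "moves": [
    [[0,0,4,0],[0,0,4,0],[0,0,3,0],[0,0,2,0],[0,0,0,0],[0,0,0,0],[0,0,0,0],[0,0,0,0],[0,0,0,0],[0,0,0,0]]
  ]
}}

```text
clock: 12.75
eef_pos: [0.4688, 0.2468, 0.1352]
tool_rot: [1.0, 0.006, -0.005, -0.004]
ft_force: [-2.5, -1.7, 7.4]
grip_width: 0.0249
```

Emit:
{"name": "apply_moves", "arguments": {
  "moves": [
    [[0,0,4,0],[0,0,4,0],[0,0,2,0],[0,0,1,0],[0,0,0,0],[0,0,0,0],[0,0,0,0],[0,0,0,0],[0,0,0,0],[0,0,0,0]]
  ]
}}

```text
clock: 13.75
eef_pos: [0.4686, 0.2466, 0.133]
tool_rot: [1.0, 0.006, -0.003, -0.005]
ft_force: [-2.6, -1.5, 8.7]
grip_width: 0.0252
```

Run:
```python
from ov import *
ims=[]
for n,b in(("scene",(185,190,265,270)),("side",(225,200,305,280)),):
    c=cam(n);im=cv2.resize(c["color"][b[1]:b[3],b[0]:b[2],::-1],None,fx=5,fy=5,interpolation=cv2.INTER_CUBIC);ims.append(im)
cv2.imwrite("pics/s2.png",np.hstack(ims))
F=[]
for i in range(6): cams.camera("wrist"); o=telemetry.get_obs();F.append(o["ft_force"])
print(o["eef_pos"],o["clock"],o["tool_rot"],np.mean(F,0),np.std(F,0))
```

```text
[0.4685354  0.24656808 0.13287402] 14.15 [ 0.99996822  0.0057024  -0.00275017 -0.00484613] [-2.84621019 -2.44872636  8.85413465] [0.52998641 0.39298646 0.47072909]
```

View pics/s2.png

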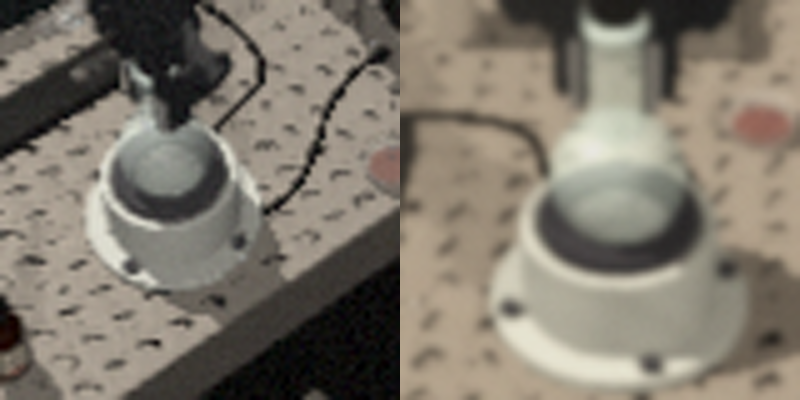

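The ring is lower now, roughly 14 mm down by both force and TCP height, and the rim is just visible in front of it. Zero rows let the press relax, so I'll use sustained rows.

Emit:
{"name": "apply_moves", "arguments": {
  "moves": [
    [[0,0,3,0],[0,0,3,0],[0,0,2,0],[0,0,2,0],[0,0,1,0],[0,0,1,0],[0,0,1,0],[0,0,1,0],[0,0,1,0],[0,0,1,0]]
  ]
}}

```text
clock: 15.15
eef_pos: [0.4683, 0.2463, 0.1271]
tool_rot: [1.0, 0.006, -0.0, -0.006]
ft_force: [-3.3, -3.8, 10.7]
grip_width: 0.0252
```

Run:
```python
from ov import *
from scipy.spatial.transform import Rotation as R
ims=[]
x,y=.467,.2475
for n,b in(("scene",(195,200,245,250)),("side",(240,215,300,275)),):
    c=cam(n);s=400/(b[2]-b[0])
    im=cv2.resize(c["color"][b[1]:b[3],b[0]:b[2],::-1],(400,400),interpolation=cv2.INTER_CUBIC);im2=im.copy()
    for P in[circ(x,y,.05,.038),circ(x,y,.05,.036)]:
        p=((proj(c,P)-[b[0],b[1]]+.5)*s).astype(int);cv2.polylines(im2,[p.reshape(-1,1,2)],True,(0,0,255),1)
    ims.append(np.vstack([im[100:400],im2[100:400]]))
cv2.imwrite("pics/s3.png",np.hstack(ims))
F=[];Z=[]
for i in range(10): cams.camera("wrist"); o=telemetry.get_obs();F.append(o["ft_force"]);Z.append(o["eef_pos"][2])
r=R.from_quat(o["tool_rot"]).as_matrix();r0=R.from_quat([.99994,.00994,.00493,-.0004]).as_matrix()
L=r0.T@(np.array([.431,-.156,.0254])-np.array([.4303,-.1568,.0824]))
print(o["eef_pos"],Z,o["clock"],np.mean(F,0),(o["eef_pos"]+r@L)-[0,0,.0204],r@r0.T@[0,0,1])
```

```text
[0.4682199  0.24634009 0.12706124] [np.float64(0.1270779094555829), np.float64(0.1270859806192877), np.float64(0.12709106729695668), np.float64(0.12705521013553053), np.float64(0.12704956625897484), np.float64(0.12706390980197993), np.float64(0.12706315701170118), np.float64(0.12707678329375313), np.float64(0.1270626282667557), np.float64(0.12706123531256439)] 15.75 [-3.4597409  -2.81042216 11.1158245 ] [0.46834764 0.24780542 0.0496703 ] [ 0.01015368 -0.01177304  0.99987914]
```

View pics/s3.png

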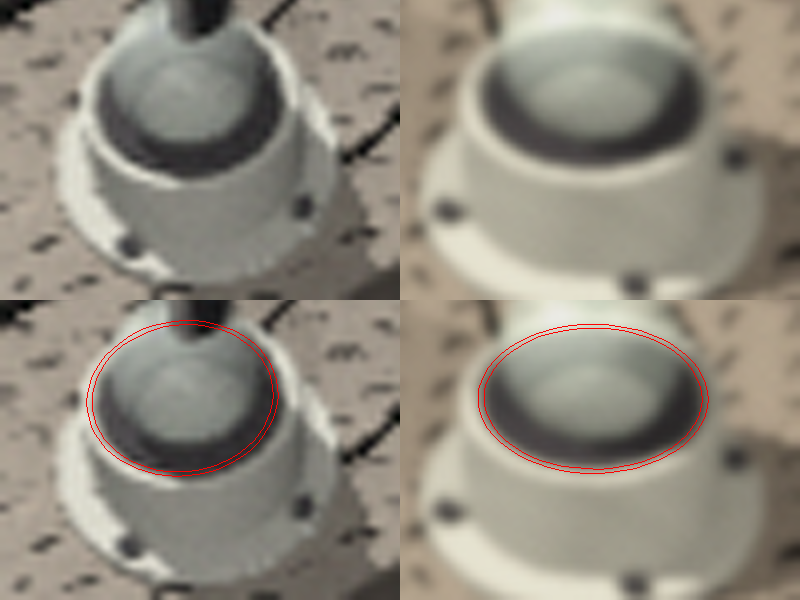

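The press is steady: z is constant to 0.05 mm over 0.6 s. Kinematics put the ring top at 49.7 mm and the force gives about 12.6 N. In the picture the ring is flush with the rim, so I'm handing in.

```bash
python3 -c "
from workcell import workorder;print(workorder.job_done())"
```

```text
the job is handed in; nothing more can be done
None
```

I gripped the round flask by its neck, carried it over the low items and set its belly in the ring cradle. I then pressed it down until the ring was level with the housing rim. I handed the job in at about 15.8 s, still holding it there.

**Last checks:**
- **Ring height:** the arm's position puts the ring top at 49.7 mm, against 50 mm for the rim. The force, about 12.6 N on the ring with the flask's weight included, suggests 19.2 mm of travel out of 20. The two differ by about 1 mm; the pictures show the ring flush but cannot settle a difference that small.
- **Steadiness:** the tool height held within 0.05 mm over the last 0.6 s, with the gripper 25 mm open on the neck.
- **Tilt:** the flask leaned about 0.9° at the end, after about 1.5° during the carry, because the tool's tilt drifted during the moves. The interface has no tilt correction.
- **Side force:** about 3 to 4.5 N sideways remained at the wrist.
- **Bystanders:** none was near the path, and wrist forces at the end of each move showed no sign of contact. I took no final picture of all of them.

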